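Put the baking cutters back in their own wells

TASK

Put the baking cutters away: every cutter that is here, on the mat or in a wrong place in the storage case, must end up standing upright, flat on the floor of the well in the case that is marked with its own shape. The spice jar does not belong in the case: if it stands there, take it out, and leave it standing upright on the mat or on the worktop, clear of the case. Leave the tin, the glass jar and the onion behind the work where they are.

Things in the scene. Friction and masses are not known exactly. Their poses are not given: they have to be found in the camera images.
- case: the storage case, a low tray of medium-brown wood 212 mm (x) by 238 mm (y) with an 18 mm rim, fixed on the worktop; origin under its centre on the worktop, z up, x from its front edge to its back edge. In it are six wells, three across y in each of two rows, in an order that differs from start to start
- mat: a cork mat 190 mm (x) by 280 mm (y), 4 mm thick, fixed on the worktop to the right of the case; origin under its centre on the worktop, axes along its sides. (Above the back of the worktop hangs a wall cabinet: its front about 0.58 m ahead of the robot, its underside 0.54 m above the worktop, up to y = 0.24 at the left.)
- well_round_floor (a point): centre of the floor of the well for the round cutter: square, 66 mm wide inside, floor 4 mm above the worktop, walls 10 mm higher. A black silhouette of a disc 46 mm across lies on its floor, and a half-size one on the sill in front of it (robot's side)
- well_square_floor (a point): centre of the floor of the well for the square cutter: square, 66 mm wide inside, floor 4 mm above the worktop, walls 10 mm higher. A black silhouette of a square 42 mm wide lies on its floor, and a half-size one on the sill in front of it (robot's side)
- well_triangle_floor (a point): centre of the floor of the well for the triangle cutter: square, 66 mm wide inside, floor 4 mm above the worktop, walls 10 mm higher. A black silhouette of an equal-sided triangle of 50 mm sides lies on its floor, and a half-size one on the sill in front of it (robot's side)
- well_heart_floor (a point): centre of the floor of the well for the heart cutter: square, 66 mm wide inside, floor 4 mm above the worktop, walls 10 mm higher. A black silhouette of a heart about 44 mm wide and 44 mm long lies on its floor, and a half-size one on the sill in front of it (robot's side)
- well_cross_floor (a point): centre of the floor of the well for the cross cutter: square, 66 mm wide inside, floor 4 mm above the worktop, walls 10 mm higher. A black silhouette of a plus-shaped cross 50 mm wide with arms 18 mm wide lies on its floor, and a half-size one on the sill in front of it (robot's side)
- well_oval_floor (a point): centre of the floor of the well for the oval cutter: square, 66 mm wide inside, floor 4 mm above the worktop, walls 10 mm higher. A black silhouette of a long oval 52 x 22 mm with round ends lies on its floor, and a half-size one on the sill in front of it (robot's side)
- cutter_round_mid (a point): the round cutter (may be absent), rigid, 75 mm high, 70 g. Its metal and grey lower part, 28 mm high, is a disc 46 mm across from above; on it a 16 mm stem and a black knob to grip, 24 mm diameter, 43 to 75 mm above the foot. The point is on the axis, 37.5 mm above the foot (mid-knob is 22 mm higher); z from foot to knob. Starts upright on the mat or in a well
- cutter_square_mid (a point): the square cutter (may be absent), rigid, 75 mm high, 70 g. Its metal and grey lower part, 28 mm high, is a square 42 mm wide from above; on it a 16 mm stem and a black knob to grip, 24 mm diameter, 43 to 75 mm above the foot. The point is on the axis, 37.5 mm above the foot (mid-knob is 22 mm higher); z from foot to knob. Starts upright on the mat or in a well
- cutter_triangle_mid (a point): the triangle cutter (may be absent), rigid, 75 mm high, 70 g. Its metal and grey lower part, 28 mm high, is an equal-sided triangle of 50 mm sides from above; on it a 16 mm stem and a black knob to grip, 24 mm diameter, 43 to 75 mm above the foot. The point is on the axis, 37.5 mm above the foot (mid-knob is 22 mm higher); z from foot to knob. Starts upright on the mat or in a well
- cutter_heart_mid (a point): the heart cutter (may be absent), rigid, 75 mm high, 70 g. Its metal and grey lower part, 28 mm high, is a heart about 44 mm wide and 44 mm long from above; on it a 16 mm stem and a black knob to grip, 24 mm diameter, 43 to 75 mm above the foot. The point is on the axis, 37.5 mm above the foot (mid-knob is 22 mm higher); z from foot to knob. Starts upright on the mat or in a well
- cutter_cross_mid (a point): the cross cutter (may be absent), rigid, 75 mm high, 70 g. Its metal and grey lower part, 28 mm high, is a plus-shaped cross 50 mm wide with arms 18 mm wide from above; on it a 16 mm stem and a black knob to grip, 24 mm diameter, 43 to 75 mm above the foot. The point is on the axis, 37.5 mm above the foot (mid-knob is 22 mm higher); z from foot to knob. Starts upright on the mat or in a well
- cutter_oval_mid (a point): the oval cutter (may be absent), rigid, 75 mm high, 70 g. Its metal and grey lower part, 28 mm high, is a long oval 52 x 22 mm with round ends from above; on it a 16 mm stem and a black knob to grip, 24 mm diameter, 43 to 75 mm above the foot. The point is on the axis, 37.5 mm above the foot (mid-knob is 22 mm higher); z from foot to knob. Starts upright on the mat or in a well
- spice_jar_mid (a point): a spice jar, a closed round jar of 41 mm diameter and 105 mm high, about 110 g; the point is its centre, half-way up; z along its axis to the lid. It starts upright on the mat or in a well
- tin_mid (a point): a food tin, 75 mm diameter, 110 mm high, standing behind the case; its centre. Bystander
- lidded_jar_mid (a point): a glass jar with a grey lid, 84 mm diameter, 144 mm high, standing behind the case; its centre. Bystander
- onion_mid (a point): a red onion, 84 mm across, lying behind the far right corner of the mat; its centre. Bystander
Not all that is in view belongs to the job. Leave any pink or red look-alike of the part that bears cutter_cross_mid alone. Leave any blue look-alike of the part that bears spice_jar_mid alone.

How it is judged:
By the outcome, as a careful person would: the job done as asked, in the order asked, and still so for the second after the job is handed in, with the robot touching nothing.
Of cutter_round, cutter_square, cutter_triangle, cutter_heart, cutter_cross, cutter_oval only 5 to 6 are there at a start; the rules pass over those that are not, and their reading is None.
At some moment in a run one of cutter_round, cutter_square, cutter_triangle, cutter_heart, cutter_cross, cutter_oval may be knocked a few centimetres aside while the robot is not near it.
It also fails if it takes over 210 s, if anything falls off the work surface, if the arm or the gripper's body presses on something with over 40 N, if the wrist force passes 120 N, or if a joint passes its speed limit or range.

ROBOT

A 7-joint arm with a two-finger parallel gripper is mounted at the origin on a cart in front of the work surface, level with it; the furniture and walls round the work are solid. World frame = base frame: x ahead of the robot, y to its left, z up, the work surface at z = 0. Lengths are in m, angles in rad, forces in N, time in s.
With the tool pointing down it reaches from about 0.4 to 0.85 m from the base axis. Payload 10.4 kg.
Tool frame: the origin (TCP) lies midway between the tips of the shut fingers; the grasp point (between the pads) lies 19 mm behind it; z points along the fingers, y is the line along which they close (so a half turn about z gives the same grasp; the last joint's range is limited). The gripper opens to 85 mm and grips with 20 to 120 N. Pads are 22 mm wide; open, the fingers measure 114 mm over their backs; the gripper's body (76 mm by 85 mm) begins 54 mm behind the grasp point. The pads swing forward as they close: fully open they stand 13 mm farther back than shut.
Start: joints at [-1.368, 0.332, -0.065, 1.46, 0.022, 1.35, -0.088], TCP at [0.14, 0.609, 0.231] pointing down, gripper open.
Joint ranges: [-2.6, 2.6], [-0.5, 2.12], [-1.47, 1.34], [0.16, 2.42], [-1.27, 4.41], [0.06, 2.06], [-2.6, 2.6]. Speed limits (rad/s): [2.22, 2.22, 2.79, 2.79, 3.14, 3.14, 3.14].

INTERFACE

Orientations are given as a unit quaternion [x, y, z, w].
In Python, from workcell import get_obs, camera, camera_params, hand_in gives the robot as it stands.
- The arm moves only by the tool carry_out, never from a script. Its argument "commands" is a list that holds one entry, the list of rows, each a list of 6 numbers: the shift along the tool's x, y, z in units of 40 mm (1.0 is 40 mm), then the turn, a rotation vector about the tool's x, y, z in units of 6 degrees (1.0 is 6 degrees). In form: [[[x, y, z, ax, ay, az], ...]]. A call has 1 to 20 rows; each row shifts and turns the commanded pose from where the row before left it, along the tool's axes as they then stand; what a row does not reach is not made up. A row lasts 1/12 s, in which the tool goes at most 41.7 mm and 7.16 degrees, less where a joint would pass 70% of its speed; a pose out of reach is approached as far as the arm can. A call is refused whole if a number of a shift passes 1 or a number of a turn 1, either way. A call with a gripper value outside its range is refused whole. "hand" is the closure, from -1 (fully open) to 1 (shut), set as the call begins (left out, the last holds). The fingers move at their own pace and stop on an object; "force" is the grip in N (left out, the last holds). Time passes only in rows, so rows that do not move let the fingers close. It gives the time, the measured TCP pose, the force, the opening and the grip force at its end, in the units of the state.
- get_obs(): the state, without advancing time (a new reading comes with each control period).
- camera(name): name is "side" or "top"; returns the picture (480x640x3 uint8, red, green, blue); there is no depth.
- camera_params(name): a dict with "mtx" (3x3 intrinsics, pixels), "k1" (the pictures are not rectified: a ray, as slopes to the right and down, at radius r is drawn at 1 + k1 r^2 times it, then the intrinsics apply), "R" (3x3) and "t" (3): a world point X has camera coordinates R X + t. Camera axes: x right, y down, z forward; pixel columns grow to the right and rows downward; lengths in m; the calibration is good to about 2 mm. A picture is of the moment at which its call begins. camera_params takes no time and is no camera call.
- hand_in(): hands the job in; it is judged then, once.
The state is a dict: "clock": time; "joint_pos": joint angles; "joint_velocities": joint speeds; "tau": joint torques, N m; "position": TCP position; "ee_rot": TCP orientation; "ft_force": force on the tool from outside, world axes, zero at the start; "torque": the same for the moment, N m; "grip_width": opening from 0.0 (shut) to 1.0 (fully open); "grasp_force": force on a finger pad.
Only numpy, scipy, OpenCV 4.12 (cv2) and the standard library are available. Lean on these libraries where they do the work, as an engineer would, in place of code of your own. Each camera call takes 0.05 s, during which the arm holds its last target. There are 200 camera calls.

## Working session

There is one attempt and no reset: what is moved stays moved. The work goes in short steps, Python scripts to look and compute and a tool call to move; the robot and the scene stay as the last step left them, time stands still between calls to the robot, and variables do not carry over. Pictures are saved under pics/ and viewed, at most 14 in all, crops included, and the job is handed in when it is done.

Besides the shell and the picture viewer there is one more tool, called after ">>>" as a command line: name --argument value ..., lists and objects as JSON in quotes. carry_out: Moves the arm, as the interface text tells. Its arguments: {"type":"object","properties":{"commands":{"type":"array"},"hand":{"type":"number"},"force":{"type":"number"}},"required":["commands"]}

```bash
ls; mkdir -p pics
cat > h.py <<'E'
import numpy as np, cv2
from workcell import get_obs, camera, camera_params
from scipy.spatial.transform import Rotation as Ro
def ray(name,u,v):
    p=camera_params(name);K=np.array(p["mtx"]);R=np.array(p["R"]);t=np.array(p["t"])
    d=np.linalg.inv(K)@[u,v,1];s=d[:2].copy();x=s.copy()
    for _ in range(20): x=s/(1+p["k1"]*(x@x))
    return -R.T@t, R.T@np.array([x[0],x[1],1])
def at(name,u,v,z):
    c,d=ray(name,u,v);return c+d*(z-c[2])/d[2]
def proj(name,X):
    p=camera_params(name);q=np.array(p["R"])@X+np.array(p["t"]);s=q[:2]/q[2];s=s*(1+p["k1"]*(s@s))
    return (np.array(p["mtx"])@[s[0],s[1],1])[:2]
def snap(name,f,crop=None,k=1):
    im=camera(name)[:,:,::-1].copy();cv2.imwrite("pics/raw_"+f+".png",im)
    if crop: a,b,c,d=crop;im=im[b:d,a:c]
    im=cv2.resize(im,None,fx=k,fy=k,interpolation=cv2.INTER_CUBIC);cv2.imwrite("pics/"+f+".png",im)
E
python3 - <<'E'
from h import *
snap("top","t0");snap("side","s0")
o=get_obs();print({k:np.round(v,3) for k,v in o.items()})
for n in("top","side"):
    print(n,camera_params(n)["mtx"],ray(n,320,240))
E
```

```text
pics
{'clock': np.float64(0.1), 'joint_pos': array([-1.368,  0.333, -0.065,  1.461,  0.022,  1.35 , -0.089]), 'joint_velocities': array([ 0.   , -0.   ,  0.001, -0.003, -0.001,  0.001,  0.001]), 'tau': array([ 1.0000e-03, -6.2674e+01,  4.9000e-02, -3.9243e+01,  1.6000e-02,
        7.0000e-03, -0.0000e+00]), 'position': array([0.14 , 0.609, 0.231]), 'ee_rot': array([ 0.113,  0.994, -0.001, -0.   ]), 'ft_force': array([-0.147, -0.002, -0.303]), 'torque': array([0.027, 0.001, 0.005]), 'grasp_force': np.float64(0.0), 'grip_width': np.float64(1.003)}
top [[459.97304988   0.         318.74924552]
 [  0.         459.97304988 238.78020871]
 [  0.           0.           1.        ]] (array([ 0.34948114, -0.01937535,  1.32611732]), array([ 0.16672759, -0.01575684, -0.9858844 ]))
side [[469.73718495   0.         317.33335635]
 [  0.         469.73718495 239.09927177]
 [  0.           0.           1.        ]] (array([0.30623871, 1.0248317 , 0.70696904]), array([ 0.17388307, -0.84448256, -0.50660615]))
```

View pics/t0.png

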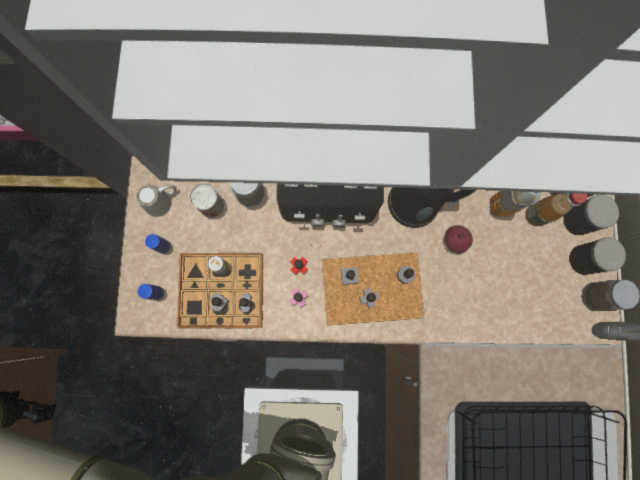

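View pics/s0.png

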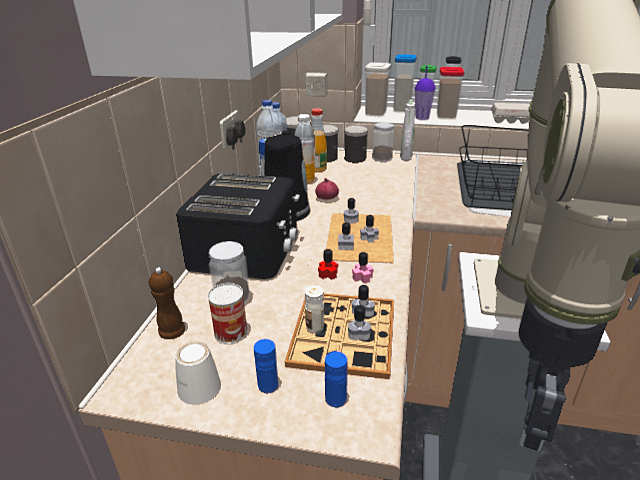

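Top view: the case spans about (180-262, 253-327). The spice jar (white) is at (218,265), with cutters at (218,302) and (246,303). Mat cutters are at (349,275), (370,298) and (406,274). Look-alikes to leave alone are the red and pink crosses at (299,265) and (299,298), and the blue jars at (156,243) and (150,292). Next I'll take close crops.

Run:
```python
from h import *
im=cv2.imread("pics/raw_t0.png")
a=cv2.resize(im[245:335,170:270],None,fx=6,fy=6,interpolation=cv2.INTER_CUBIC)
b=cv2.resize(im[245:335,320:430],None,fx=6,fy=6,interpolation=cv2.INTER_CUBIC)
cv2.imwrite("pics/ca.png",a);cv2.imwrite("pics/cb.png",b)
```

```text
(no output)
```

View pics/ca.png

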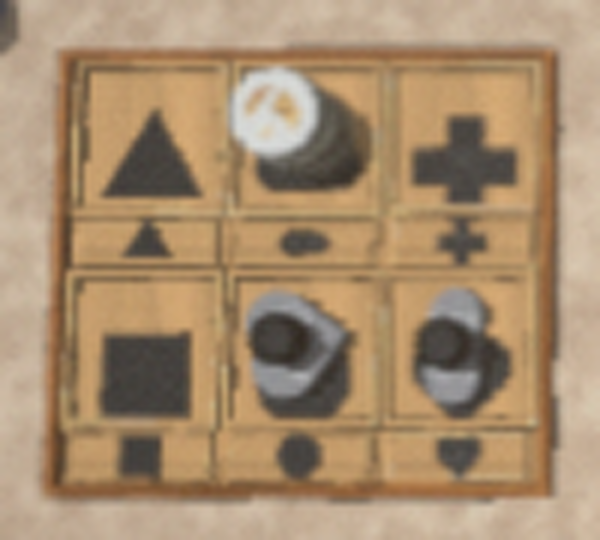

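View pics/cb.png

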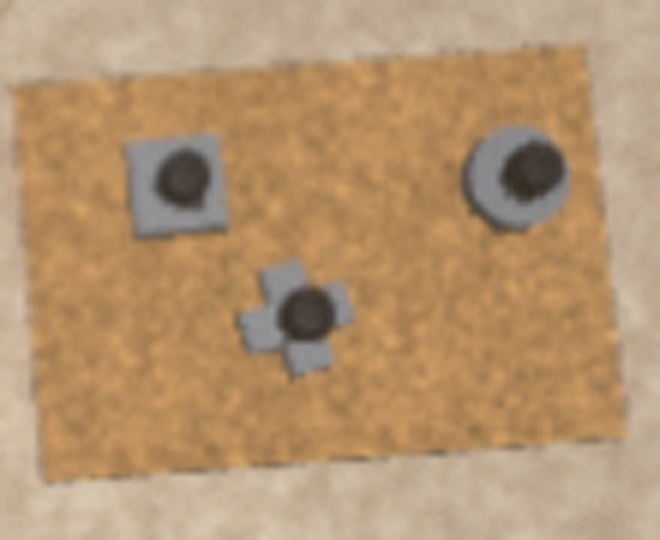

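The wells, left to right: back row is triangle, oval (holding the jar) and cross; front row is square, round (holding the heart cutter) and heart (holding the oval cutter). The mat holds the square, cross and round cutters, and there is no triangle cutter. I'll pick in this order: jar out, oval, heart, round, square, cross.

Run:
```python
from h import *
def c(u,v,z,o=(170,245)): return np.round(at("top",o[0]+(u+.5)/6-.5,o[1]+(v+.5)/6-.5,z),4)
for n,u,v in(("TL",62,52),("TR",553,52),("BL",50,493),("BR",548,493)): print("rim",n,c(u,v,.018))
print("sq",c(146,375,.004),"cross",c(465,160,.004),"tri centroid",c(152,168,.004))
for n,u,v in(("sq",140,455),("rd",299,455),("ht",459,455),("tri",148,240),("ov",304,242),("cr",462,242)): print("sill",n,c(u,v,.014))
print("jar top",c(275,113,.109),"heart",c(278,335,.079),"oval",c(443,340,.079))
o=(320,245)
print("Msq",c(183,173,.079,o),"Mrd",c(536,166,.079,o),"Mcr",c(306,312,.079,o))
for u,v in((12,86),(585,45),(622,438),(45,482)): print("mat",c(u,v,.004,o))
o=(0,0)
for n,u,v in(("tin",206,197),("glass",248,190)): print(n,np.round(at("top",u,v,.12),3))
```

```text
rim TL [0.5207 0.3611 0.018 ]
rim TR [0.5275 0.1257 0.018 ]
rim BL [0.3128 0.3518 0.018 ]
rim BR [0.32   0.1188 0.018 ]
sq [0.3691 0.3138 0.004 ] cross [0.4759 0.1671 0.004 ] tri centroid [0.4677 0.3175 0.004 ]
sill sq [0.3317 0.3116 0.014 ]
sill rd [0.334  0.2368 0.014 ]
sill ht [0.3362 0.1617 0.014 ]
sill tri [0.4325 0.3145 0.014 ]
sill ov [0.4338 0.2402 0.014 ]
sill cr [0.4359 0.1652 0.014 ]
jar top [0.4843 0.2377 0.109 ] heart [0.3876 0.2366 0.079 ] oval [0.3876 0.1624 0.079 ]
Msq [ 0.4705 -0.1235  0.079 ] Mrd [ 0.4779 -0.2847  0.079 ] Mcr [ 0.4092 -0.1799  0.079 ]
mat [ 0.5177 -0.0465  0.004 ]
mat [ 0.5453 -0.3251  0.004 ]
mat [ 0.3565 -0.3413  0.004 ]
mat [ 0.3297 -0.0667  0.004 ]
tin [0.663 0.272 0.12 ]
glass [0.685 0.16  0.12 ]
```

>>> carry_out --commands '[[[0, 0, 0, 0, 0, -0.72], [0, 0, 0, 0, 0, -0.72], [0, 0, 0, 0, 0, -0.73], [-0.66, -0.71, 0, 0, 0, 0], [-0.66, -0.71, 0, 0, 0, 0], [-0.66, -0.71, 0, 0, 0, 0], [-0.66, -0.71, 0, 0, 0, 0], [-0.66, -0.71, 0, 0, 0, 0], [-0.66, -0.71, 0, 0, 0, 0], [-0.66, -0.71, 0, 0, 0, 0], [-0.66, -0.71, 0, 0, 0, 0], [-0.66, -0.71, 0, 0, 0, 0], [-0.66, -0.71, 0, 0, 0, 0], [-0.66, -0.71, 0, 0, 0, 0], [-0.66, -0.71, 0, 0, 0, 0], [-0.66, -0.71, 0, 0, 0, 0], [0, 0, 0, 0, 0, 0]]]' --hand -0.7 --force 30

```text
clock: 1.52
position: [0.4883, 0.2328, 0.2312]
ee_rot: [0.004, 1.0, -0.001, 0.001]
ft_force: [-0.6, -1.0, 0.8]
grip_width: 0.852
grasp_force: 0.0
```

```bash
cat >> h.py <<'E'
def go(x,y,z):
    o=get_obs();R=Ro.from_quat(o["ee_rot"]);d=R.inv().apply(np.array([x,y,z])-o["position"])/.04
    print("from",np.round(o["position"],4),"units",np.round(d,2),"tilt/yaw",np.round(R.as_matrix()[:,0],3),np.round(R.as_matrix()[:,2],3),"t",o["clock"],"w",o["grip_width"])
E
python3 - <<'E'
from h import *
go(.484,.238,.068)
print(np.round(get_obs()["joint_pos"],2))
snap("side","s1",(240,220,460,400),3)
E
```

```text
from [0.4883 0.2328 0.2312] units [0.12 0.14 4.08] tilt/yaw [-1.     0.009 -0.002] [ 0.002 -0.003 -1.   ] t 1.5167 w 0.8520795306649149
[-0.77  0.14  0.26  1.7  -0.04  1.3   1.06]
```

View pics/s1.png

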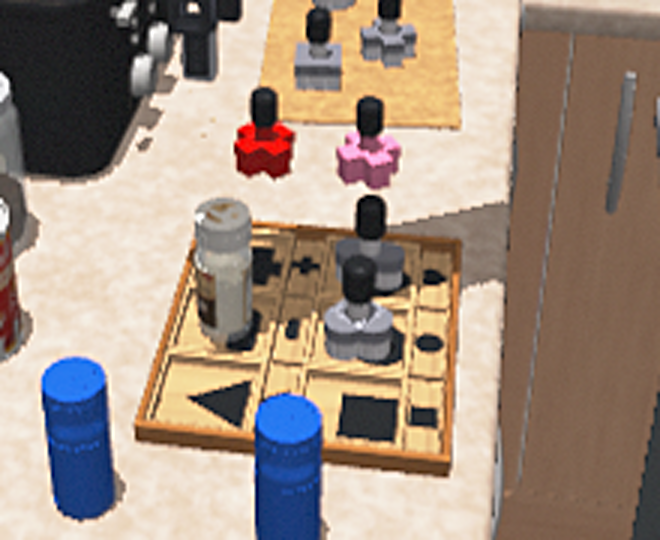

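The side view confirms it: the jar is at (223,270) in the oval well, with the heart and oval cutters in the front row. Now I'll descend on the jar.

>>> carry_out --commands '[[[0.04, 0.05, 0.82, 0, 0, 0], [0.04, 0.05, 0.82, 0, 0, 0], [0.04, 0.04, 0.82, 0, 0, 0], [0, 0, 0.82, 0, 0, 0], [0, 0, 0.8, 0, 0, 0], [0, 0, 0, 0, 0, 0], [0, 0, 0, 0, 0, 0]]]'

```text
clock: 2.15
position: [0.4774, 0.2461, 0.0673]
ee_rot: [-0.001, 1.0, -0.001, -0.001]
ft_force: [0.0, 0.6, 0.9]
grip_width: 0.851
grasp_force: 0.0
```

>>> carry_out --commands '[[[0, 0, 0, 0, 0, 0], [0, 0, 0, 0, 0, 0], [0, 0, 0, 0, 0, 0], [0, 0, 0, 0, 0, 0], [0, 0, 0, 0, 0, 0], [0, 0, 0, 0, 0, 0], [0, 0, 0, 0, 0, 0], [0, 0, 0, 0, 0, 0], [0, 0, -0.5, 0, 0, 0], [0, 0, -0.8, 0, 0, 0], [0, 0, -0.9, 0, 0, 0], [0, 0, -0.9, 0, 0, 0], [0, 0, 0, 0, 0, 0]]]' --hand 1 --force 30

```text
clock: 3.23
position: [0.4819, 0.2478, 0.2003]
ee_rot: [-0.001, 1.0, 0.004, 0.005]
ft_force: [2.1, 0.1, -0.3]
grip_width: 0.467
grasp_force: 30.5
```

Run:
```python
from h import *
go(.375,-.28,.18); print(np.round(get_obs()["joint_pos"],2))
snap("side","s2",(240,180,460,400),2)
```

```text
from [0.4819 0.2478 0.2003] units [  2.69 -13.19   0.39] tilt/yaw [-1.    -0.001 -0.009] [ 0.009  0.007 -1.   ] t 3.2333 w 0.46673007294947677
[-0.79  0.16  0.25  1.75 -0.04  1.23  1.05]
```

View pics/s2.png

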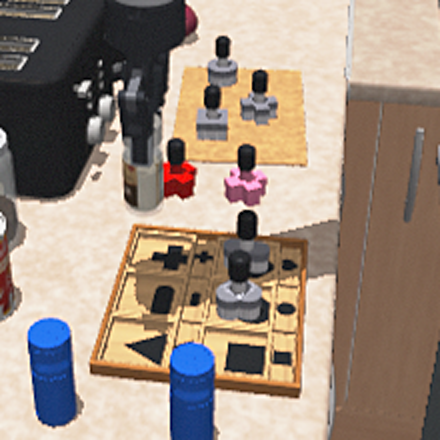

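>>> carry_out --commands '[[[0.19, -0.94, 0, 0, 0, 0], [0.19, -0.94, 0, 0, 0, 0], [0.19, -0.94, 0, 0, 0, 0], [0.19, -0.94, 0, 0, 0, 0], [0.19, -0.94, 0, 0, 0, 0], [0.19, -0.94, 0, 0, 0, 0], [0.19, -0.94, 0, 0, 0, 0], [0.19, -0.94, 0, 0, 0, 0], [0.19, -0.94, 0, 0, 0, 0], [0.19, -0.94, 0, 0, 0, 0], [0.19, -0.94, 0, 0, 0, 0], [0.19, -0.94, 0, 0, 0, 0], [0.19, -0.94, 0, 0, 0, 0], [0.19, -0.94, 0, 0, 0, 0], [0, 0, 0, 0, 0, 0], [0, 0, 0, 0, 0, 0], [0, 0, 0, 0, 0, 0]]]'

```text
clock: 4.7
position: [0.373, -0.2799, 0.1915]
ee_rot: [-0.001, 1.0, 0.0, -0.0]
ft_force: [-0.3, 1.0, 0.0]
grip_width: 0.467
grasp_force: 30.8
```

Run:
```python
from h import *
go(.375,-.28,.07);o=get_obs(); print(np.round(o["joint_pos"],2),o["grasp_force"])
```

```text
from [ 0.373  -0.2799  0.1915] units [-0.05 -0.    3.04] tilt/yaw [-1.    -0.001  0.001] [-0.001  0.001 -1.   ] t 4.7 w 0.4674447804571545
[-0.31 -0.04  0.85  1.95  0.03  1.21  2.11] 30.761523842811584
```

>>> carry_out --commands '[[[0, 0, 0.8, 0, 0, 0], [0, 0, 0.8, 0, 0, 0], [0, 0, 0.7, 0, 0, 0], [0, 0, 0.5, 0, 0, 0], [0, 0, 0.2, 0, 0, 0], [0, 0, 0.05, 0, 0, 0], [0, 0, 0.03, 0, 0, 0], [0, 0, 0, 0, 0, 0], [0, 0, 0, 0, 0, 0]]]'

```text
clock: 5.45
position: [0.3739, -0.2797, 0.0694]
ee_rot: [-0.001, 1.0, 0.0, 0.0]
ft_force: [-1.3, 0.7, 3.2]
grip_width: 0.459
grasp_force: 30.8
```

>>> carry_out --commands '[[[0, 0, 0, 0, 0, 0], [0, 0, 0, 0, 0, 0], [0, 0, 0, 0, 0, 0], [0, 0, 0, 0, 0, 0], [0, 0, 0, 0, 0, 0], [0, 0, -0.5, 0, 0, 0], [0, 0, -0.9, 0, 0, 0], [0, 0, -0.9, 0, 0, 0], [0, 0, -0.9, 0, 0, 0], [0, 0, 0, 0, 0, 0], [0, 0, 0, 0, 0, 0]]]' --hand -0.5

```text
clock: 6.37
position: [0.3743, -0.2808, 0.1985]
ee_rot: [-0.001, 1.0, -0.0, 0.002]
ft_force: [-0.0, -0.1, -0.9]
grip_width: 0.749
grasp_force: 0.0
```

Run:
```python
from h import *
go(.388,.162,.17)
snap("side","s3",(240,180,460,400),2)
```

```text
from [ 0.3743 -0.2808  0.1985] units [-0.36 11.07  0.71] tilt/yaw [-1.    -0.002 -0.004] [ 0.004 -0.    -1.   ] t 6.3667 w 0.7487677172401006
```

View pics/s3.png

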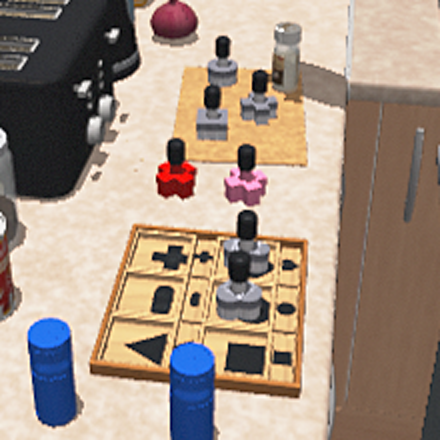

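The jar stands upright at the mat's near right corner. Next is the oval cutter.

>>> carry_out --commands '[[[-0.03, 0.92, 0, 0, 0, 0], [-0.03, 0.92, 0, 0, 0, 0], [-0.03, 0.92, 0, 0, 0, 0], [-0.03, 0.92, 0, 0, 0, 0], [-0.03, 0.92, 0, 0, 0, 0], [-0.03, 0.92, 0, 0, 0, 0], [-0.03, 0.92, 0, 0, 0, 0], [-0.03, 0.92, 0, 0, 0, 0], [-0.03, 0.92, 0, 0, 0, 0], [-0.03, 0.92, 0, 0, 0, 0], [-0.03, 0.92, 0, 0, 0, 0], [-0.03, 0.95, 0, 0, 0, 0], [0, 0, 0.5, 0, 0, 0], [0, 0, 0, 0, 0, 0], [0, 0, 0, 0, 0, 0], [0, 0, 0, 0, 0, 0], [0, 0, 0, 0, 0, 0]]]' --hand -0.2

```text
clock: 7.83
position: [0.3872, 0.1615, 0.1772]
ee_rot: [0.0, 1.0, 0.0, 0.0]
ft_force: [-0.2, 0.0, 0.4]
grip_width: 0.601
grasp_force: 0.0
```

Run:
```python
from h import *
go(.388,.162,.047)
# refine knob tops from side view crop s0-type raw: predicted pixels for the knob tops
for n,p in(("heart",(.3876,.2366,.079)),("oval",(.3876,.1624,.079))): q=proj("side",p);print(n,(q-[240,180])*2)
```

```text
from [0.3872 0.1615 0.1772] units [-0.02  0.01  3.26] tilt/yaw [-1.  0. -0.] [ 0.  0. -1.] t 7.8333 w 0.6010324007482157
heart [236.7460455 252.5906622]
oval [244.96905057 211.92400565]
```

The side view agrees with the predicted positions.

>>> carry_out --commands '[[[0, 0, 0.8, 0, 0, 0], [0, 0, 0.8, 0, 0, 0], [0, 0, 0.8, 0, 0, 0], [0, 0, 0.5, 0, 0, 0], [0, 0, 0.35, 0, 0, 0], [0, 0, 0, 0, 0, 0], [0, 0, 0, 0, 0, 0]]]'

```text
clock: 8.42
position: [0.3871, 0.1619, 0.0473]
ee_rot: [-0.0, 1.0, -0.0, -0.0]
ft_force: [-0.0, -0.4, 1.0]
grip_width: 0.601
grasp_force: 0.0
```

>>> carry_out --commands '[[[0, 0, 0, 0, 0, 0], [0, 0, 0, 0, 0, 0], [0, 0, 0, 0, 0, 0], [0, 0, 0, 0, 0, 0], [0, 0, 0, 0, 0, 0], [0, 0, 0, 0, 0, 0], [0, 0, 0, 0, 0, 0], [0, 0, 0, 0, 0, 0]]]' --hand 1 --force 30

```text
clock: 9.08
position: [0.3879, 0.1628, 0.0483]
ee_rot: [-0.001, 1.0, 0.001, 0.001]
ft_force: [-1.9, -1.4, 6.1]
grip_width: 0.271
grasp_force: 29.2
```

>>> carry_out --commands '[[[0, 0, -0.5, 0, 0, 0], [0, 0, -0.8, 0, 0, 0], [0, 0, -0.8, 0, 0, 0], [0, 0, -0.7, 0, 0, 0], [0, 0, 0, 0, 0, 0], [0, 0, 0, 0, 0, 0], [0, 0, 0, 0, 0, 0]]]'

```text
clock: 9.67
position: [0.3868, 0.1622, 0.1588]
ee_rot: [-0.001, 1.0, 0.0, 0.0]
ft_force: [-0.0, 0.3, -1.1]
grip_width: 0.265
grasp_force: 29.8
```

Run:
```python
from h import *
go(.4835,.2415,.15)
snap("side","s4",(280,230,410,390),3)
```

```text
from [0.3868 0.1622 0.1588] units [-2.42  1.98  0.22] tilt/yaw [-1.    -0.001 -0.   ] [ 0.  0. -1.] t 9.6667 w 0.2651413881618323
```

View pics/s4.png

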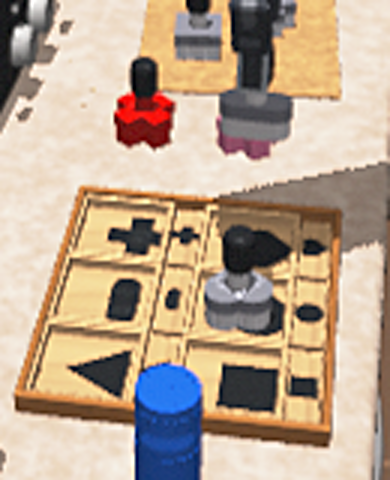

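The cutter is held cleanly. I'll carry it to the oval well.

>>> carry_out --commands '[[[-0.6, 0.5, 0, 0, 0, 0], [-0.6, 0.5, 0, 0, 0, 0], [-0.6, 0.5, 0, 0, 0, 0], [-0.6, 0.48, 0, 0, 0, 0], [0, 0, 0, 0, 0, 0], [0, 0, 0, 0, 0, 0], [0, 0, 0, 0, 0, 0]]]'

```text
clock: 10.3
position: [0.482, 0.2408, 0.1575]
ee_rot: [-0.001, 1.0, -0.001, -0.001]
ft_force: [0.2, -0.1, -0.4]
grip_width: 0.267
grasp_force: 29.8
```

>>> carry_out --commands '[[[0, 0, 0.7, 0, 0, 0], [0, 0, 0.8, 0, 0, 0], [0, 0, 0.7, 0, 0, 0], [0, 0, 0.3, 0, 0, 0], [0, 0, 0.15, 0, 0, 0], [0, 0, 0.1, 0, 0, 0], [0, 0, 0, 0, 0, 0], [0, 0, 0, 0, 0, 0]]]'

```text
clock: 10.97
position: [0.4836, 0.242, 0.0502]
ee_rot: [-0.001, 1.0, 0.001, 0.001]
ft_force: [-0.2, 0.1, -0.6]
grip_width: 0.271
grasp_force: 29.8
```

>>> carry_out --commands '[[[0, 0, 0.05, 0, 0, 0], [0, 0, 0, 0, 0, 0], [0, 0, 0, 0, 0, 0]]]'

```text
clock: 11.22
position: [0.4839, 0.2423, 0.0484]
ee_rot: [-0.001, 1.0, 0.001, 0.001]
ft_force: [-0.7, -1.0, 6.5]
grip_width: 0.267
grasp_force: 30.3
```

>>> carry_out --commands '[[[0, 0, 0, 0, 0, 0], [0, 0, 0, 0, 0, 0], [0, 0, 0, 0, 0, 0], [0, 0, 0, 0, 0, 0], [0, 0, 0, 0, 0, 0], [0, 0, -0.3, 0, 0, 0], [0, 0, -0.8, 0, 0, 0], [0, 0, -0.9, 0, 0, 0], [0, 0, -0.5, 0, 0, 0], [0, 0, 0, 0, 0, 0], [0, 0, 0, 0, 0, 0]]]' --hand -0.2

```text
clock: 12.13
position: [0.4835, 0.242, 0.1488]
ee_rot: [-0.001, 1.0, 0.001, 0.001]
ft_force: [-0.1, -1.5, -0.5]
grip_width: 0.598
grasp_force: 0.0
```

Run:
```python
from h import *
go(.388,.2366,.15)
snap("top","t1"); 
a,b=[cv2.imread(f"pics/raw_{k}.png") for k in("t0","t1")]
cv2.imwrite("pics/t1c.png",cv2.resize(b[245:335,170:430],None,fx=3,fy=3,interpolation=cv2.INTER_CUBIC))
```

```text
from [0.4835 0.242  0.1488] units [ 2.39 -0.13 -0.04] tilt/yaw [-1.    -0.001 -0.002] [ 0.002  0.002 -1.   ] t 12.1333 w 0.5984757710289931
```

View pics/t1c.png

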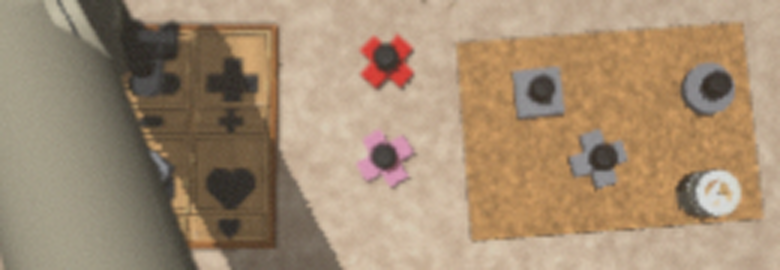

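The arm hides part of the case. The mat cutters haven't moved, and the heart well is empty. Next is the heart cutter.

>>> carry_out --commands '[[[0.6, -0.03, 0, 0, 0, 0], [0.6, -0.03, 0, 0, 0, 0], [0.6, -0.03, 0, 0, 0, 0], [0.59, -0.04, 0, 0, 0, 0], [0, 0, 0, 0, 0, 0], [0, 0, 0, 0, 0, 0], [0, 0, 0.7, 0, 0, 0], [0, 0, 0.8, 0, 0, 0], [0, 0, 0.7, 0, 0, 0], [0, 0, 0.3, 0, 0, 0], [0, 0, 0, 0, 0, 0], [0, 0, 0, 0, 0, 0]]]'

```text
clock: 13.18
position: [0.3874, 0.2358, 0.0463]
ee_rot: [-0.0, 1.0, -0.001, -0.001]
ft_force: [0.6, 0.6, 0.1]
grip_width: 0.602
grasp_force: 0.0
```

>>> carry_out --commands '[[[0, 0, 0, 0, 0, 0], [0, 0, 0, 0, 0, 0], [0, 0, 0, 0, 0, 0], [0, 0, 0, 0, 0, 0], [0, 0, 0, 0, 0, 0], [0, 0, 0, 0, 0, 0], [0, 0, 0, 0, 0, 0], [0, 0, 0, 0, 0, 0]]]' --hand 1

```text
clock: 13.85
position: [0.3881, 0.2369, 0.0479]
ee_rot: [-0.001, 1.0, 0.001, 0.001]
ft_force: [0.4, -0.4, 6.6]
grip_width: 0.268
grasp_force: 30.6
```

>>> carry_out --commands '[[[0, 0, -0.5, 0, 0, 0], [0, 0, -0.8, 0, 0, 0], [0, 0, -0.8, 0, 0, 0], [0, 0, -0.6, 0, 0, 0], [0, 0, 0, 0, 0, 0], [0, 0, 0, 0, 0, 0], [0, 0, 0, 0, 0, 0]]]'

```text
clock: 14.43
position: [0.3868, 0.2361, 0.1542]
ee_rot: [-0.001, 1.0, -0.0, -0.0]
ft_force: [0.1, 0.5, -1.0]
grip_width: 0.268
grasp_force: 30.0
```

Run:
```python
from h import *
go(.386,.1625,.05)
snap("side","s5",(280,230,410,390),3)
```

```text
from [0.3868 0.2361 0.1542] units [ 0.02 -1.84  2.61] tilt/yaw [-1.    -0.002  0.001] [-0.001 -0.    -1.   ] t 14.4333 w 0.26806811912003736
```

View pics/s5.png

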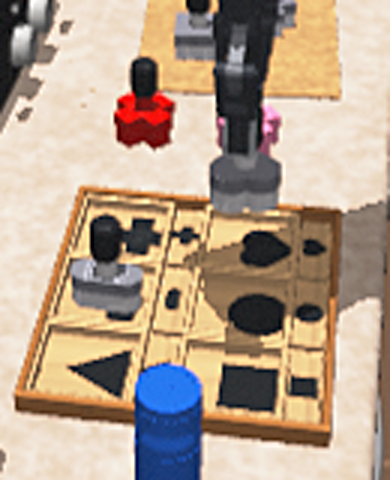

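The oval cutter stands in its well and the heart cutter is held. Now I'll place the heart.

>>> carry_out --commands '[[[0.02, -0.6, 0, 0, 0, 0], [0.02, -0.6, 0, 0, 0, 0], [0.02, -0.64, 0, 0, 0, 0], [0, 0, 0, 0, 0, 0], [0, 0, 0, 0, 0, 0], [0, 0, 0.7, 0, 0, 0], [0, 0, 0.8, 0, 0, 0], [0, 0, 0.6, 0, 0, 0], [0, 0, 0.3, 0, 0, 0], [0, 0, 0.15, 0, 0, 0], [0, 0, 0.08, 0, 0, 0], [0, 0, 0, 0, 0, 0], [0, 0, 0, 0, 0, 0]]]'

```text
clock: 15.57
position: [0.3854, 0.1632, 0.0503]
ee_rot: [-0.001, 1.0, 0.0, 0.0]
ft_force: [0.7, 0.2, -0.3]
grip_width: 0.268
grasp_force: 30.0
```

>>> carry_out --commands '[[[0, 0, 0.03, 0, 0, 0], [0, 0, 0, 0, 0, 0], [0, 0, 0, 0, 0, 0]]]'

```text
clock: 15.82
position: [0.3853, 0.1629, 0.049]
ee_rot: [-0.001, 1.0, 0.0, 0.0]
ft_force: [-0.1, 0.2, -1.1]
grip_width: 0.268
grasp_force: 30.0
```

>>> carry_out --commands '[[[0, 0, 0.03, 0, 0, 0], [0, 0, 0, 0, 0, 0], [0, 0, 0, 0, 0, 0]]]'

```text
clock: 16.07
position: [0.3855, 0.1631, 0.0479]
ee_rot: [-0.001, 1.0, 0.0, 0.001]
ft_force: [-0.3, 1.0, 5.8]
grip_width: 0.269
grasp_force: 30.5
```

>>> carry_out --commands '[[[0, 0, 0, 0, 0, 0], [0, 0, 0, 0, 0, 0], [0, 0, 0, 0, 0, 0], [0, 0, 0, 0, 0, 0], [0, 0, 0, 0, 0, 0], [0, 0, -0.3, 0, 0, 0], [0, 0, -0.8, 0, 0, 0], [0, 0, -0.9, 0, 0, 0], [0, 0, -0.8, 0, 0, 0], [0, 0, 0, 0, 0, 0], [0, 0, 0, 0, 0, 0]]]' --hand -0.2

```text
clock: 16.98
position: [0.3859, 0.1633, 0.1609]
ee_rot: [-0.001, 1.0, 0.001, 0.001]
ft_force: [-1.2, 0.1, -1.5]
grip_width: 0.6
grasp_force: 0.0
```

>>> carry_out --commands '[[[-0.25, -0.92, 0, 0, 0, 0], [-0.25, -0.92, 0, 0, 0, 0], [-0.25, -0.92, 0, 0, 0, 0], [-0.25, -0.92, 0, 0, 0, 0], [-0.25, -0.92, 0, 0, 0, 0], [-0.25, -0.92, 0, 0, 0, 0], [-0.25, -0.92, 0, 0, 0, 0], [-0.25, -0.92, 0, 0, 0, 0], [0, 0, 0, 0, 0, 0], [0, 0, 0, 0, 0, 0], [0, 0, 0, 0, 0, 0]]]'

```text
clock: 17.9
position: [0.4647, -0.1312, 0.1581]
ee_rot: [-0.001, 1.0, -0.0, -0.001]
ft_force: [-0.5, -0.3, -0.2]
grip_width: 0.598
grasp_force: 0.0
```

Run:
```python
from h import *
go(.4705,-.1235,.047)
snap("top","t2",(170,245,430,335),3)
```

```text
from [ 0.4647 -0.1312  0.1581] units [-0.15  0.19  2.78] tilt/yaw [-1.    -0.001  0.002] [-0.002 -0.    -1.   ] t 17.9 w 0.5976186732276738
```

View pics/t2.png

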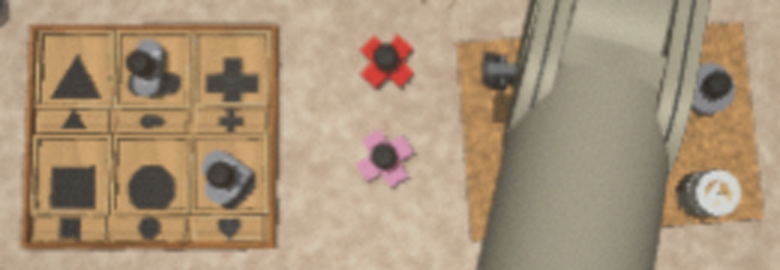

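The oval and heart cutters stand centred in their own wells. Next is the square cutter.

>>> carry_out --commands '[[[-0.15, 0.19, 0.4, 0, 0, 0], [0, 0, 0.8, 0, 0, 0], [0, 0, 0.8, 0, 0, 0], [0, 0, 0.5, 0, 0, 0], [0, 0, 0.28, 0, 0, 0], [0, 0, 0, 0, 0, 0], [0, 0, 0, 0, 0, 0]]]'

```text
clock: 18.53
position: [0.4715, -0.1235, 0.0484]
ee_rot: [-0.001, 1.0, 0.0, -0.0]
ft_force: [-0.2, -0.4, -0.2]
grip_width: 0.598
grasp_force: 0.0
```

>>> carry_out --commands '[[[0, 0, 0, 0, 0, 0], [0, 0, 0, 0, 0, 0], [0, 0, 0, 0, 0, 0], [0, 0, 0, 0, 0, 0], [0, 0, 0, 0, 0, 0], [0, 0, 0, 0, 0, 0], [0, 0, 0, 0, 0, 0], [0, 0, 0, 0, 0, 0]]]' --hand 1

```text
clock: 19.2
position: [0.4724, -0.1241, 0.0491]
ee_rot: [-0.001, 1.0, 0.0, 0.001]
ft_force: [-0.4, -0.3, 7.2]
grip_width: 0.263
grasp_force: 30.4
```

>>> carry_out --commands '[[[0, 0, -0.5, 0, 0, 0], [0, 0, -0.8, 0, 0, 0], [0, 0, -0.8, 0, 0, 0], [0, 0, -0.7, 0, 0, 0], [0, 0, 0, 0, 0, 0], [0, 0, 0, 0, 0, 0], [0, 0, 0, 0, 0, 0]]]'

```text
clock: 19.78
position: [0.471, -0.1237, 0.1595]
ee_rot: [-0.001, 1.0, 0.0, -0.0]
ft_force: [-0.2, -0.4, -0.7]
grip_width: 0.27
grasp_force: 30.3
```

Run:
```python
from h import *
go(.381,.314,.16)
```

```text
from [ 0.471  -0.1237  0.1595] units [ 2.230e+00  1.095e+01 -1.000e-02] tilt/yaw [-1.    -0.002  0.001] [-0.001  0.    -1.   ] t 19.7833 w 0.2696140121380904
```

>>> carry_out --commands '[[[0.186, 0.912, 0, 0, 0, 0], [0.186, 0.912, 0, 0, 0, 0], [0.186, 0.912, 0, 0, 0, 0], [0.186, 0.912, 0, 0, 0, 0], [0.186, 0.912, 0, 0, 0, 0], [0.186, 0.912, 0, 0, 0, 0], [0.186, 0.912, 0, 0, 0, 0], [0.186, 0.912, 0, 0, 0, 0], [0.186, 0.912, 0, 0, 0, 0], [0.186, 0.912, 0, 0, 0, 0], [0.186, 0.912, 0, 0, 0, 0], [0.186, 0.912, 0, 0, 0, 0], [0, 0, 0, 0, 0, 0], [0, 0, 0, 0, 0, 0], [0, 0, 0, 0, 0, 0]]]'

```text
clock: 21.03
position: [0.3811, 0.3127, 0.1587]
ee_rot: [-0.001, 1.0, -0.001, -0.001]
ft_force: [1.0, -1.5, -0.2]
grip_width: 0.266
grasp_force: 30.3
```

Run:
```python
from h import *
go(.381,.314,.049)
snap("side","s6",(280,180,410,390),2)
```

```text
from [0.3811 0.3127 0.1587] units [-0.    0.04  2.74] tilt/yaw [-1.    -0.001  0.002] [-0.002 -0.002 -1.   ] t 21.0333 w 0.2655607134892063
```

>>> carry_out --commands '[[[0, 0.02, 0.7, 0, 0, 0], [0, 0, 0.8, 0, 0, 0], [0, 0, 0.6, 0, 0, 0], [0, 0, 0.3, 0, 0, 0], [0, 0, 0.15, 0, 0, 0], [0, 0, 0.11, 0, 0, 0], [0, 0, 0.06, 0, 0, 0], [0, 0, 0.04, 0, 0, 0], [0, 0, 0, 0, 0, 0], [0, 0, 0, 0, 0, 0]]]'

```text
clock: 21.92
position: [0.3818, 0.3148, 0.0504]
ee_rot: [-0.001, 1.0, 0.0, 0.0]
ft_force: [-0.1, -0.2, -0.1]
grip_width: 0.266
grasp_force: 30.3
```

>>> carry_out --commands '[[[0, 0, 0.05, 0, 0, 0], [0, 0, 0, 0, 0, 0], [0, 0, 0, 0, 0, 0]]]'

```text
clock: 22.17
position: [0.3821, 0.3143, 0.0487]
ee_rot: [-0.0, 1.0, 0.0, 0.0]
ft_force: [-0.1, -3.1, 8.2]
grip_width: 0.269
grasp_force: 29.8
```

>>> carry_out --commands '[[[0, 0, 0, 0, 0, 0], [0, 0, 0, 0, 0, 0], [0, 0, 0, 0, 0, 0], [0, 0, 0, 0, 0, 0], [0, 0, 0, 0, 0, 0], [0, 0, -0.3, 0, 0, 0], [0, 0, -0.8, 0, 0, 0], [0, 0, -0.9, 0, 0, 0], [0, 0, -0.8, 0, 0, 0], [0, 0, 0, 0, 0, 0], [0, 0, 0, 0, 0, 0]]]' --hand -0.2

```text
clock: 23.08
position: [0.3823, 0.3154, 0.1614]
ee_rot: [-0.001, 1.0, 0.002, 0.001]
ft_force: [-0.8, -0.8, -0.3]
grip_width: 0.599
grasp_force: 0.0
```

Run:
```python
from h import *
go(.4092,-.1799,.16)
snap("top","t3",(170,245,430,335),3)
```

```text
from [0.3823 0.3154 0.1614] units [ -0.65 -12.38  -0.  ] tilt/yaw [-1.    -0.002 -0.003] [ 0.003  0.003 -1.   ] t 23.0833 w 0.5986855445229758
```

View pics/t3.png

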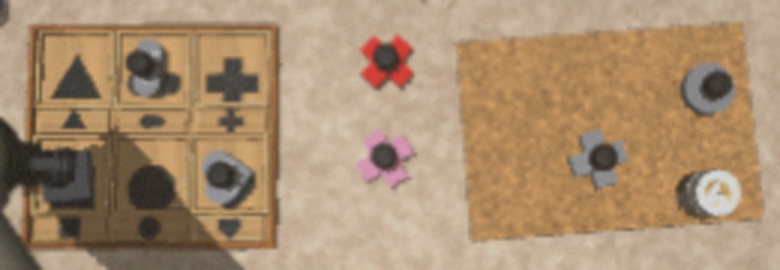

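The square cutter is in its well, and the cross and round cutters haven't moved. Next is the cross.

>>> carry_out --commands '[[[-0.05, -0.952, 0, 0, 0, 0], [-0.05, -0.952, 0, 0, 0, 0], [-0.05, -0.952, 0, 0, 0, 0], [-0.05, -0.952, 0, 0, 0, 0], [-0.05, -0.952, 0, 0, 0, 0], [-0.05, -0.952, 0, 0, 0, 0], [-0.05, -0.952, 0, 0, 0, 0], [-0.05, -0.952, 0, 0, 0, 0], [-0.05, -0.952, 0, 0, 0, 0], [-0.05, -0.952, 0, 0, 0, 0], [-0.05, -0.952, 0, 0, 0, 0], [-0.05, -0.952, 0, 0, 0, 0], [-0.05, -0.952, 0, 0, 0, 0], [0, 0, 0, 0, 0, 0], [0, 0, 0, 0, 0, 0], [0, 0, 0, 0, 0, 0]]]'

```text
clock: 24.47
position: [0.4075, -0.1798, 0.1586]
ee_rot: [-0.001, 1.0, 0.0, -0.001]
ft_force: [-0.0, 1.0, -0.1]
grip_width: 0.598
grasp_force: 0.0
```

Run:
```python
from h import *
go(.4092,-.1799,.048)
snap("side","s7")
a,b=[cv2.imread(f"pics/raw_{k}.png").astype(int) for k in("s3","s7")]
for n,p in(("cross",(.4092,-.1799,.07)),("round",(.4779,-.2847,.07)),("jar",(.375,-.28,.07))):
    u,v=proj("side",p).astype(int);print(n,u,v,np.abs(a-b)[v-6:v+15,u-6:u+7].mean())
```

```text
from [ 0.4075 -0.1798  0.1586] units [-0.05 -0.    2.76] tilt/yaw [-1.    -0.002  0.002] [-0.002  0.    -1.   ] t 24.4667 w 0.5980321134142708
cross 368 218 17.862026862026863
round 350 201 1.5934065934065933
jar 383 204 5.322344322344322
```

Run:
```python
from h import *
a,b=[cv2.imread(f"pics/raw_{k}.png") for k in("s3","s7")]
u,v=368,218
r=cv2.matchTemplate(b[v-30:v+55,u-40:u+40],a[v-6:v+26,u-12:u+13],cv2.TM_CCOEFF_NORMED);_,m,_,l=cv2.minMaxLoc(r);print(m,l[0]-28,l[1]-24)
```

```text
0.8488564491271973 0 0
```

The cross cutter is where it was; the difference came from the gripper's shadow. I'll descend.

>>> carry_out --commands '[[[-0.05, 0, 0.4, 0, 0, 0], [0, 0, 0.8, 0, 0, 0], [0, 0, 0.8, 0, 0, 0], [0, 0, 0.5, 0, 0, 0], [0, 0, 0.28, 0, 0, 0], [0, 0, 0, 0, 0, 0], [0, 0, 0, 0, 0, 0]]]'

```text
clock: 25.1
position: [0.4098, -0.1795, 0.0481]
ee_rot: [-0.002, 1.0, 0.0, -0.001]
ft_force: [-0.0, 0.2, 1.1]
grip_width: 0.599
grasp_force: 0.0
```

>>> carry_out --commands '[[[0, 0, 0, 0, 0, 0], [0, 0, 0, 0, 0, 0], [0, 0, 0, 0, 0, 0], [0, 0, 0, 0, 0, 0], [0, 0, 0, 0, 0, 0], [0, 0, 0, 0, 0, 0], [0, 0, 0, 0, 0, 0], [0, 0, 0, 0, 0, 0]]]' --hand 1

```text
clock: 25.77
position: [0.4109, -0.1805, 0.0493]
ee_rot: [-0.001, 1.0, 0.0, 0.001]
ft_force: [-1.2, 1.3, 7.6]
grip_width: 0.269
grasp_force: 29.6
```

>>> carry_out --commands '[[[0, 0, -0.5, 0, 0, 0], [0, 0, -0.8, 0, 0, 0], [0, 0, -0.8, 0, 0, 0], [0, 0, -0.7, 0, 0, 0], [0, 0, 0, 0, 0, 0], [0, 0, 0, 0, 0, 0], [0, 0, 0, 0, 0, 0]]]'

```text
clock: 26.35
position: [0.4099, -0.1802, 0.16]
ee_rot: [-0.001, 1.0, 0.0, -0.0]
ft_force: [-0.1, -0.8, -1.6]
grip_width: 0.27
grasp_force: 29.9
```

Run:
```python
from h import *
go(.4855,.1675,.16)
```

```text
from [ 0.4099 -0.1802  0.16  ] units [-1.9   8.69  0.01] tilt/yaw [-1.    -0.002  0.   ] [-0.     0.001 -1.   ] t 26.35 w 0.27044069181671637
```

>>> carry_out --commands '[[[-0.19, 0.87, 0, 0, 0, 0], [-0.19, 0.87, 0, 0, 0, 0], [-0.19, 0.87, 0, 0, 0, 0], [-0.19, 0.87, 0, 0, 0, 0], [-0.19, 0.87, 0, 0, 0, 0], [-0.19, 0.87, 0, 0, 0, 0], [-0.19, 0.87, 0, 0, 0, 0], [-0.19, 0.87, 0, 0, 0, 0], [-0.19, 0.87, 0, 0, 0, 0], [-0.19, 0.87, 0, 0, 0, 0], [0, 0, 0, 0, 0, 0], [0, 0, 0, 0, 0, 0], [0, 0, 0, 0, 0, 0]]]'

```text
clock: 27.43
position: [0.4851, 0.1666, 0.159]
ee_rot: [-0.001, 1.0, -0.001, -0.001]
ft_force: [0.7, -0.8, -1.0]
grip_width: 0.267
grasp_force: 29.9
```

>>> carry_out --commands '[[[0, 0, 0.7, 0, 0, 0], [0, 0, 0.8, 0, 0, 0], [0, 0, 0.6, 0, 0, 0], [0, 0, 0.3, 0, 0, 0], [0, 0, 0.15, 0, 0, 0], [0, 0, 0.11, 0, 0, 0], [0, 0, 0.06, 0, 0, 0], [0, 0, 0, 0, 0, 0], [0, 0, 0, 0, 0, 0]]]'

```text
clock: 28.18
position: [0.4861, 0.1676, 0.0524]
ee_rot: [-0.001, 1.0, 0.0, 0.0]
ft_force: [0.3, 0.4, -0.3]
grip_width: 0.267
grasp_force: 30.0
```

>>> carry_out --commands '[[[0, 0, 0.05, 0, 0, 0], [0, 0, 0.04, 0, 0, 0], [0, 0, 0, 0, 0, 0], [0, 0, 0, 0, 0, 0]]]'

```text
clock: 28.52
position: [0.4863, 0.1676, 0.0492]
ee_rot: [-0.001, 1.0, 0.0, 0.0]
ft_force: [-2.8, -1.7, 9.2]
grip_width: 0.265
grasp_force: 30.8
```

>>> carry_out --commands '[[[0, 0, 0, 0, 0, 0], [0, 0, 0, 0, 0, 0], [0, 0, 0, 0, 0, 0], [0, 0, 0, 0, 0, 0], [0, 0, 0, 0, 0, 0], [0, 0, -0.3, 0, 0, 0], [0, 0, -0.8, 0, 0, 0], [0, 0, -0.9, 0, 0, 0], [0, 0, -0.8, 0, 0, 0], [0, 0, 0, 0, 0, 0], [0, 0, 0, 0, 0, 0]]]' --hand -0.2

```text
clock: 29.43
position: [0.4867, 0.1681, 0.1619]
ee_rot: [-0.001, 1.0, 0.001, 0.002]
ft_force: [0.2, 0.1, 0.1]
grip_width: 0.602
grasp_force: 0.0
```

Run:
```python
from h import *
go(.4779,-.2847,.16)
```

```text
from [0.4867 0.1681 0.1619] units [  0.24 -11.32   0.02] tilt/yaw [-1.    -0.002 -0.003] [ 0.003  0.002 -1.   ] t 29.4333 w 0.6017931440520683
```

>>> carry_out --commands '[[[0.02, -0.943, 0, 0, 0, 0], [0.02, -0.943, 0, 0, 0, 0], [0.02, -0.943, 0, 0, 0, 0], [0.02, -0.943, 0, 0, 0, 0], [0.02, -0.943, 0, 0, 0, 0], [0.02, -0.943, 0, 0, 0, 0], [0.02, -0.943, 0, 0, 0, 0], [0.02, -0.943, 0, 0, 0, 0], [0.02, -0.943, 0, 0, 0, 0], [0.02, -0.943, 0, 0, 0, 0], [0.02, -0.943, 0, 0, 0, 0], [0.02, -0.943, 0, 0, 0, 0], [0, 0, 0, 0, 0, 0], [0, 0, 0, 0, 0, 0], [0, 0, 0, 0, 0, 0]]]'

```text
clock: 30.68
position: [0.4762, -0.2846, 0.1588]
ee_rot: [-0.001, 1.0, 0.0, -0.001]
ft_force: [-0.8, 1.1, 0.6]
grip_width: 0.602
grasp_force: 0.0
```

Run:
```python
from h import *
go(.4785,-.285,.048)
snap("side","s8",(240,160,440,390),2.6); snap("top","t4",(170,245,430,335),3)
a,b=[cv2.imread(f"pics/{k}.png") for k in("s8","t4")]
a=cv2.resize(a,(435,500)); b=cv2.resize(b[:,:330],(365,300)); c=np.zeros((500,800,3),np.uint8);c[:,:435]=a;c[:300,435:]=b
cv2.imwrite("pics/mix.png",c)
a,b=[cv2.imread(f"pics/raw_{k}.png") for k in("s3","s8")]
u,v=350,201
r=cv2.matchTemplate(b[v-30:v+55,u-40:u+40],a[v-6:v+26,u-12:u+13],cv2.TM_CCOEFF_NORMED);_,m,_,l=cv2.minMaxLoc(r);print(m,l[0]-28,l[1]-24)
```

```text
from [ 0.4762 -0.2846  0.1588] units [-0.06 -0.01  2.77] tilt/yaw [-1.    -0.001  0.002] [-0.002  0.001 -1.   ] t 30.6833 w 0.6016315386295575
0.771856963634491 0 0
```

View pics/mix.png

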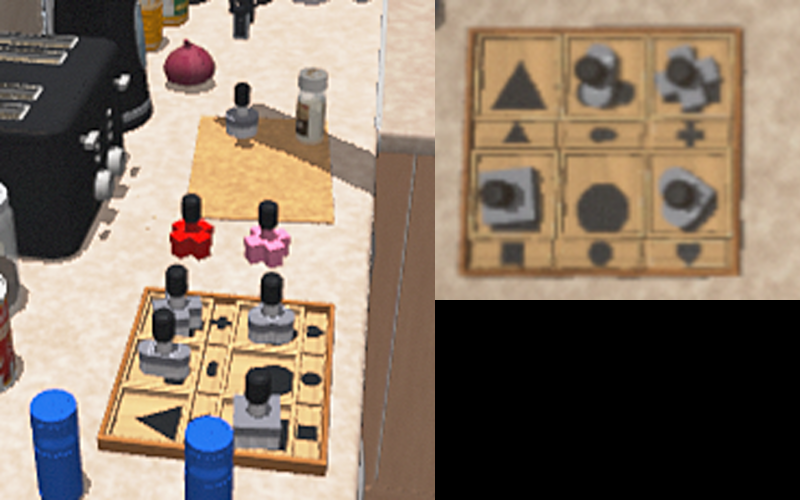

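The four placed cutters stand flat in their own wells. The round cutter hasn't moved and the jar is upright. Last is the round cutter.

>>> carry_out --commands '[[[-0.05, 0, 0.4, 0, 0, 0], [0, 0, 0.8, 0, 0, 0], [0, 0, 0.8, 0, 0, 0], [0, 0, 0.5, 0, 0, 0], [0, 0, 0.28, 0, 0, 0], [0, 0, 0, 0, 0, 0], [0, 0, 0, 0, 0, 0]]]'

```text
clock: 31.37
position: [0.4791, -0.2846, 0.0493]
ee_rot: [-0.001, 1.0, 0.0, -0.0]
ft_force: [-0.3, -0.8, 0.6]
grip_width: 0.601
grasp_force: 0.0
```

>>> carry_out --commands '[[[0, 0, 0, 0, 0, 0], [0, 0, 0, 0, 0, 0], [0, 0, 0, 0, 0, 0], [0, 0, 0, 0, 0, 0], [0, 0, 0, 0, 0, 0], [0, 0, 0, 0, 0, 0], [0, 0, 0, 0, 0, 0], [0, 0, 0, 0, 0, 0]]]' --hand 1

```text
clock: 32.03
position: [0.4796, -0.2855, 0.05]
ee_rot: [-0.001, 1.0, -0.0, 0.001]
ft_force: [0.4, -0.1, 6.6]
grip_width: 0.268
grasp_force: 29.5
```

>>> carry_out --commands '[[[0, 0, -0.5, 0, 0, 0], [0, 0, -0.8, 0, 0, 0], [0, 0, -0.8, 0, 0, 0], [0, 0, -0.8, 0, 0, 0], [0, 0, 0, 0, 0, 0], [0, 0, 0, 0, 0, 0], [0, 0, 0, 0, 0, 0]]]'

```text
clock: 32.62
position: [0.4785, -0.2847, 0.1644]
ee_rot: [-0.001, 1.0, 0.0, -0.0]
ft_force: [0.1, 0.2, -1.7]
grip_width: 0.27
grasp_force: 30.0
```

Run:
```python
from h import *
go(.384,.239,.16)
```

```text
from [ 0.4785 -0.2847  0.1644] units [ 2.34 13.1   0.12] tilt/yaw [-1.    -0.002  0.   ] [-0.     0.001 -1.   ] t 32.6167 w 0.26951288199245593
```

>>> carry_out --commands '[[[0.167, 0.936, 0, 0, 0, 0], [0.167, 0.936, 0, 0, 0, 0], [0.167, 0.936, 0, 0, 0, 0], [0.167, 0.936, 0, 0, 0, 0], [0.167, 0.936, 0, 0, 0, 0], [0.167, 0.936, 0, 0, 0, 0], [0.167, 0.936, 0, 0, 0, 0], [0.167, 0.936, 0, 0, 0, 0], [0.167, 0.936, 0, 0, 0, 0], [0.167, 0.936, 0, 0, 0, 0], [0.167, 0.936, 0, 0, 0, 0], [0.167, 0.936, 0, 0, 0, 0], [0.167, 0.936, 0, 0, 0, 0], [0.167, 0.936, 0, 0, 0, 0], [0, 0, 0, 0, 0, 0], [0, 0, 0, 0, 0, 0], [0, 0, 0, 0, 0, 0]]]'

```text
clock: 34.03
position: [0.384, 0.2381, 0.1637]
ee_rot: [-0.001, 1.0, -0.001, -0.001]
ft_force: [0.7, -0.9, -0.8]
grip_width: 0.273
grasp_force: 30.0
```

Run:
```python
from h import *
go(.384,.239,.05)
```

```text
from [0.384  0.2381 0.1637] units [-0.01  0.03  2.84] tilt/yaw [-1.    -0.002  0.002] [-0.002 -0.002 -1.   ] t 34.0333 w 0.27306993693899523
```

>>> carry_out --commands '[[[0, 0, 0.7, 0, 0, 0], [0, 0, 0.8, 0, 0, 0], [0, 0, 0.6, 0, 0, 0], [0, 0, 0.4, 0, 0, 0], [0, 0, 0.15, 0, 0, 0], [0, 0, 0.11, 0, 0, 0], [0, 0, 0.06, 0, 0, 0], [0, 0, 0.04, 0, 0, 0], [0, 0, 0, 0, 0, 0], [0, 0, 0, 0, 0, 0]]]'

```text
clock: 34.87
position: [0.3849, 0.2392, 0.0512]
ee_rot: [-0.001, 1.0, 0.0, 0.0]
ft_force: [-1.8, 0.6, -0.9]
grip_width: 0.269
grasp_force: 30.0
```

Release, rise, and swing clear for a last look.

>>> carry_out --commands '[[[0, 0, 0.05, 0, 0, 0], [0, 0, 0, 0, 0, 0], [0, 0, 0, 0, 0, 0]]]'

```text
clock: 35.12
position: [0.3852, 0.2387, 0.0494]
ee_rot: [-0.0, 1.0, 0.0, 0.001]
ft_force: [-1.1, -4.8, 9.2]
grip_width: 0.271
grasp_force: 29.1
```

>>> carry_out --commands '[[[0, 0, 0, 0, 0, 0], [0, 0, 0, 0, 0, 0], [0, 0, 0, 0, 0, 0], [0, 0, 0, 0, 0, 0], [0, 0, 0, 0, 0, 0], [0, 0, -0.3, 0, 0, 0], [0, 0, -0.8, 0, 0, 0], [0, 0, -0.9, 0, 0, 0], [0, 0, -0.9, 0, 0, 0], [0, 0, -0.9, 0, 0, 0], [0, -0.95, 0, 0, 0, 0], [0, -0.95, 0, 0, 0, 0], [0, -0.95, 0, 0, 0, 0], [0, -0.95, 0, 0, 0, 0], [0, -0.95, 0, 0, 0, 0], [0, -0.95, 0, 0, 0, 0], [0, -0.95, 0, 0, 0, 0], [0, -0.95, 0, 0, 0, 0], [0, 0, 0, 0, 0, 0], [0, 0, 0, 0, 0, 0]]]' --hand -0.2

```text
clock: 36.78
position: [0.3847, -0.0666, 0.2006]
ee_rot: [0.001, 1.0, 0.001, 0.0]
ft_force: [0.1, 1.2, -0.1]
grip_width: 0.6
grasp_force: 0.0
```

Run:
```python
from h import *
go(.384,.239,.05)
snap("side","s9",(240,160,440,390),2.6); snap("top","t5",(170,245,430,335),3)
a,b=[cv2.imread(f"pics/{k}.png") for k in("s9","t5")]
a=cv2.resize(a,(435,500)); b=cv2.resize(b[:,:330],(365,300)); c=np.zeros((500,800,3),np.uint8);c[:,:435]=a;c[:300,435:]=b
cv2.imwrite("pics/mix2.png",c)
```

```text
from [ 0.3847 -0.0666  0.2006] units [0.04 7.64 3.77] tilt/yaw [-1.     0.003 -0.   ] [ 0.     0.001 -1.   ] t 36.7833 w 0.6000757042069856
```

View pics/mix2.png

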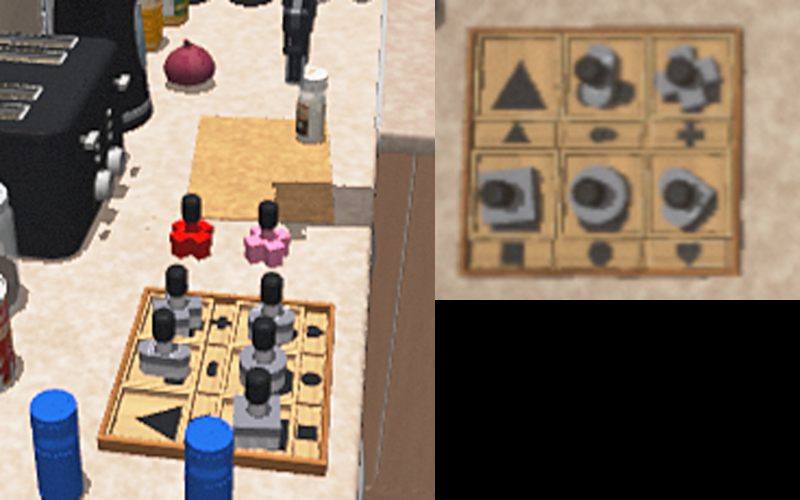

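All five cutters stand in their wells, the jar is upright on the mat, and the look-alikes and onion are where they were. I'll hand in.

```bash
python3 -c "from workcell import hand_in;print(hand_in())"
```

```text
the job is handed in; nothing more can be done
None
```

The job is handed in: the round, square, heart, cross and oval cutters stand upright in their own wells (I saw no triangle cutter), and the spice jar stands upright on the mat; the hand-in returned no verdict.

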